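# Oil the bearing and lock the canister

### The job

At the oiling station, push the carriage along its rail until the bearing is right under the spout, then press the canister's cap fully down to give it a shot of oil and let the cap spring back up. After that turn the lock collar clockwise, by its tab, home to the locked mark. Do not press the cap while the bearing is away from the spout, and leave everything else on the bench where it is.

Things in the scene. Friction and masses are not known exactly. Their poses are not given: they have to be found in the camera images.
- station: oiling station fixed to the bench: steel plate 10 mm thick (x -60 to 130, y -220 to 70 mm) with an upright canister, 76 mm across. Origin on the canister's axis at bench height; x points along the spout, y along the rail (centre line x = 85 mm), z up. Heights above the bench in mm: shoulder 121, lock collar 126 to 142, spout tube (8 thick) 153 to 161, cap 170 to 196
- spout_tip (a point): the open lower end of the bent spout tube, 113 mm above the bench, pointing down; it never moves
- carriage (a joint): position of the carriage on the rail, in m: 0 when its bearing is exactly under the spout, negative when the carriage is short of it towards the station's -y; travel -0.115 to 0.030. It has about 2 N of friction and stays where it is left
- bearing (a point): centre of the top of the ball bearing (47 mm across) fixed on the carriage, 83 mm above the bench, 30 mm below the spout's end when under it
- push_post (a point): centre of the top of the carriage's upright push post, a flat aluminium plate 34 mm wide (station x), 10 mm thick (station y), from 26 to 140 mm above the bench; it stands 88 mm to the station's -y side of the bearing. Push it on its -y face to drive the carriage towards the spout, on its +y face to bring it back
- cap (a joint): how far the press cap is pushed down, in m: 0 up, 0.008 fully down against its stop. Spring: about 3 N to start, 8.5 N fully down; it springs back up by itself
- cap_top (a point): centre of the flat top of the black sprung press cap on top of the canister, a round cap 36 mm across (33 mm across its top), 196 mm above the bench when up; it moves down with the cap
- collar (a joint): angle of the lock collar in rad: 0 when its arm lies exactly over the locked mark, negative (to -1.5) when open; it grows as the collar turns clockwise seen from above; a stop is at 0.03. Friction about 0.06 N m; it stays where it is left
- tab (a point): centre of the upright thumb tab on the arm of the grey lock collar (49 mm across), which turns about the canister's axis below the spout. The tab is 8 mm thick in the turning direction, 24 mm long radially, from 132 to 166 mm above the bench; the point is 52 mm from the axis, 149 mm above the bench. Push it sideways to turn the collar
- lock_mark (a point): the locked mark: upturned end of a fixed steel pointer that sticks out of the canister's shoulder towards the station's +y, 80 mm from the canister's axis, its top at 123 mm; the collar's arm lies over this pointer when locked
- spare_bearing: a loose ball bearing, 47 mm across and 13 mm high, lying on the station's plate; a bystander
- jar: a small round jar, 40 mm across and 45 mm high, standing on the station's plate; a bystander
- screwdriver: a screwdriver lying on the bench; a bystander
- wrench: a wrench lying on the bench; a bystander
- tape: a roll of tape lying flat, 96 mm across, 24 mm high; a bystander
- mug: a white mug, 80 mm across, 90 mm high; a bystander
- wood_block: a wooden offcut 100 x 60 x 35 mm; a bystander

How it is judged:
By the outcome, as a careful person would: the job done as asked, in the order asked, and still so for the second after the job is handed in, with the robot touching nothing.
It also fails if it takes over 54 s, if anything falls off the work surface, if the arm or the gripper's body presses on something with over 40 N, if the wrist force passes 120 N, or if a joint passes its speed limit or range.

### The arm

A 6-joint arm with a two-finger parallel gripper is mounted at the origin on the work surface. World frame = base frame: x ahead of the robot, y to its left, z up, the work surface at z = 0. Lengths are in m, angles in rad, forces in N, time in s.
With the tool pointing down it reaches from about 0.4 to 0.825 m from the base axis. Payload 7 kg.
Tool frame: the origin (TCP) lies on the centre line of the jaws, within the pads' length; the fingertips stand 8 mm ahead of it and the grasp point (between the pads) lies 11 mm behind it; z points along the fingers, y is the direction in which the jaws open and shut (so a half turn about z gives the same grasp; the last joint's range is limited). The gripper opens to 88 mm and grips with 3 to 60 N. Pads are 19 mm wide; open, the fingers measure 130 mm over their backs; the gripper's body (78 mm by 193 mm) begins 47 mm behind the grasp point.
Start: joints at [1.599, 0.359, 0.012, 0, -1.224, -0.288], TCP at [0.173, 0.652, 0.235] pointing down, gripper open.
Joint ranges: [-3.07, 3.07], [-1.43, 2.12], [-1.02, 1.25], [-3.03, 1.67], [-3.05, -0], [-3.03, 3.03]. Speed limits (rad/s): [2.39, 2.39, 3.01, 3.14, 3.14, 3.14].

### API

Orientations are given as a unit quaternion [x, y, z, w].
In Python, from rig import robot gives the robot as it stands. The module is installed in compiled form; this text tells all that it offers.
- The arm moves only by the tool play_rows, never from a script. Its argument "deltas" is a list of rows, each a list of 6 numbers: the shift along the tool's x, y, z in m, then the turn, a rotation vector about the tool's x, y, z in degrees. In form: [[dx, dy, dz, rx, ry, rz], ...]. A call has 1 to 12 rows; each row is the pose to reach, as a shift and turn from the pose measured when the call began, along the tool's axes at that moment; what a row does not reach only later rows make up. A row lasts 1/8 s, in which the tool goes at most 62.5 mm and 10.7 degrees, less where a joint would pass 70% of its speed; a pose out of reach is approached as far as the arm can. A call with a gripper value outside its range is refused whole. "claw" is the closure, from 0 (fully open) to 1 (shut), set as the call begins (left out, the last holds). The fingers move at their own pace and stop on an object; "newtons" is the grip in N (left out, the last holds). Time passes only in rows, so rows that repeat a pose let the fingers close. It gives the time, the measured TCP pose, the force and the opening at its end, in the units of the state.
- robot.get_state(): the state, without advancing time (a new reading comes with each control period).
- robot.snapshot(name): name is "scene" or "top" or "wrist"; returns the picture (384x512x3 uint8, red, green, blue); there is no depth.
- robot.calibration(name): a dict with "fov_y" (degrees; the focal length in pixels is half the picture's height over the tangent of half this angle, whatever the lens; pixels are square), "cx", "cy" (the principal point, pixels), "k1" (the pictures are not rectified: a ray, as slopes to the right and down, at radius r is drawn at 1 + k1 r^2 times it, then the intrinsics apply), "view" (4x4, takes a point from world to camera coordinates); the wrist camera has in their place "T_tool_cam" (4x4, takes a point from camera to tool coordinates, whose origin is the TCP and whose axes are the flange's). Camera axes: x right, y down, z forward; pixel columns grow to the right and rows downward; lengths in m; the calibration is good to about 2 mm. A picture is of the moment at which its call begins: read the wrist's pose just before it. calibration takes no time and is no camera call.
- robot.finish_job(): hands the job in, once; it reports no verdict.
The state is a dict: "time_s": time; "joint_positions": joint angles; "joint_velocities": joint speeds; "joint_efforts": joint torques, N m; "ee_pos": TCP position; "tcp_rot": TCP orientation; "wrist_force": force on the tool from outside, world axes, zero at the start; "wrist_torque": the same for the moment, N m; "grip_width": opening from 0.0 (shut) to 1.0 (fully open).
Only numpy, scipy, OpenCV 4.12 (cv2) and the standard library are available. Lean on these libraries where they do the work, as an engineer would, in place of code of your own. Each camera call takes 0.05 s, during which the arm holds its last target. There are 200 camera calls.

## Working session

There is one attempt and no reset: what is moved stays moved. The work goes in short steps, Python scripts to look and compute and a tool call to move; the robot and the scene stay as the last step left them, time stands still between calls to the robot, and variables do not carry over. Pictures are saved under pics/ and viewed, about 8 in all and at most 12, crops included, and the job is handed in when it is done.

Besides the shell and the picture viewer there is one more tool, called by a JSON object that holds its "api" and its "payload", one argument or row to a line. play_rows: Moves the arm, as the interface text tells. Its arguments: {"type":"object","properties":{"deltas":{"type":"array"},"claw":{"type":"number"},"newtons":{"type":"number"}},"required":["deltas"]}

```bash
mkdir -p pics; cat > h.py <<'E'
import numpy as np, cv2
from rig import robot
from scipy.spatial.transform import Rotation as R
def save(name,fn):
    s=robot.get_state(); im=robot.snapshot(name); cv2.imwrite('pics/'+fn,im[:,:,::-1]); return s,im
def K(c):
    f=192/np.tan(np.radians(c['fov_y']/2)); return f
def view(name,s=None):
    c=robot.calibration(name)
    if name=='wrist':
        T=np.eye(4);T[:3,:3]=R.from_quat(s['tcp_rot']).as_matrix();T[:3,3]=s['ee_pos']
        return c,np.linalg.inv(T@np.array(c['T_tool_cam']))
    return c,np.array(c['view'])
def proj(name,P,s=None):
    c,V=view(name,s);P=np.atleast_2d(P);q=P@V[:3,:3].T+V[:3,3];a=q[:,:2]/q[:,2:]
    a=a*(1+c['k1']*(a**2).sum(1,keepdims=True));return a*K(c)+[c['cx'],c['cy']]
def ray(name,uv,s=None):
    c,V=view(name,s);d=(np.array(uv,float)-[c['cx'],c['cy']])/K(c);a=d.copy()
    for _ in range(20): a=d/(1+c['k1']*(a@a))
    Rm=V[:3,:3];o=-Rm.T@V[:3,3];r=Rm.T@np.array([*a,1]);return o,r/np.linalg.norm(r)
def atz(name,uv,z,s=None):
    o,r=ray(name,uv,s);return o+r*(z-o[2])/r[2]
def tri(rs):
    A=0;b=0
    for o,r in rs: M=np.eye(3)-np.outer(r,r);A=A+M;b=b+M@o
    p=np.linalg.solve(A,b);return p,[np.linalg.norm((np.eye(3)-np.outer(r,r))@(p-o)) for o,r in rs]
E
python3 - <<'E'
from h import *
a=save('scene','a.png')[1];b=save('top','b.png')[1];s,w=save('wrist','c.png')
print(s)
for n in('scene','top','wrist'):
    c,V=view(n,s);print(n,c['fov_y'],-V[:3,:3].T@V[:3,3],V[2,:3])
E
```

```text
{'time_s': 0.1, 'joint_positions': array([ 1.59909444e+00,  3.59263900e-01,  1.11641994e-02, -3.11987293e-04,
       -1.22411194e+00, -2.88093566e-01]), 'joint_velocities': array([-1.25727950e-05, -7.86005087e-04,  1.94900340e-03,  9.42920259e-04,
       -1.24679100e-03,  3.03755716e-04]), 'joint_efforts': array([-1.37276671e-03, -5.84160662e+01,  2.93748003e+01,  7.01555461e+00,
        1.01865854e-02, -4.28666544e-05]), 'ee_pos': array([0.1733149 , 0.65192887, 0.23375494]), 'tcp_rot': array([ 9.91568007e-01, -1.29585356e-01, -3.33615891e-05,  7.21927471e-04]), 'wrist_force': array([-0.40999906, -0.32605821,  0.3270718 ]), 'wrist_torque': array([-0.00592269, -0.00764029,  0.03548123]), 'grip_width': 1.0001756701851148}
scene 54.4255606201485 [1.16739354 0.09119766 0.92219519] [-0.64292074 -0.11968227 -0.75652434]
top 47.39143824954171 [3.70259806e-01 8.84619821e-04 1.50164098e+00] [ 0.11003213 -0.01657677 -0.99378979]
wrist 58.737763171797056 [0.25133592 0.63169327 0.38365335] [-0.28842763  0.07503746 -0.9545569 ]
```

View pics/a.png

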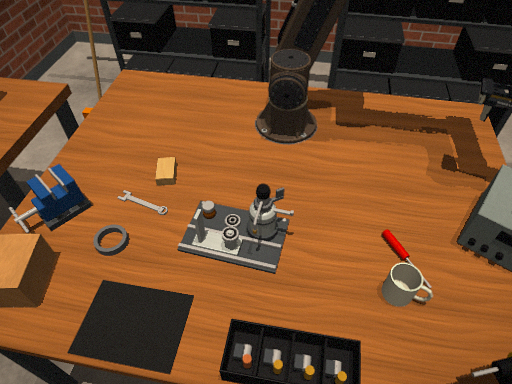

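View pics/b.png

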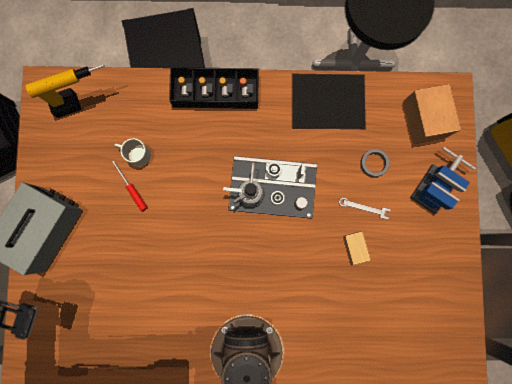

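The scene view shows the station near (237,235), with the cap at (263,190) and the push post at (198,222). In the top view the station is at (273,187) and the canister at (249,192). I'll enlarge both around it.

```bash
python3 - <<'E'
from h import *
a=cv2.imread('pics/a.png')[175:275,172:302];b=cv2.imread('pics/b.png')[147:225,215:325]
a=cv2.resize(a,None,fx=6,fy=6,interpolation=3)[:, :400*2]
cv2.imwrite('pics/d.png',a[:600,:780]);b=cv2.resize(b,None,fx=7,fy=7,interpolation=3);cv2.imwrite('pics/e.png',b)
for uv in [(234,157),(317,164),(313,218),(229,212)]: print(atz('top',uv,.01))
E
```

```text
[0.65147642 0.0522126  0.01      ]
[ 0.63045919 -0.23529762  0.01      ]
[ 0.4434865  -0.22043131  0.01      ]
[0.46105077 0.06646749 0.01      ]
```

View pics/d.png

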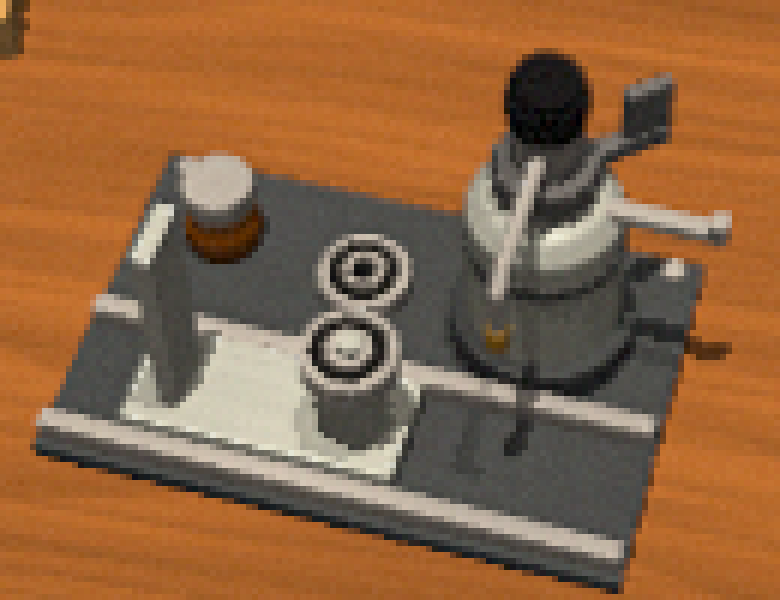

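View pics/e.png

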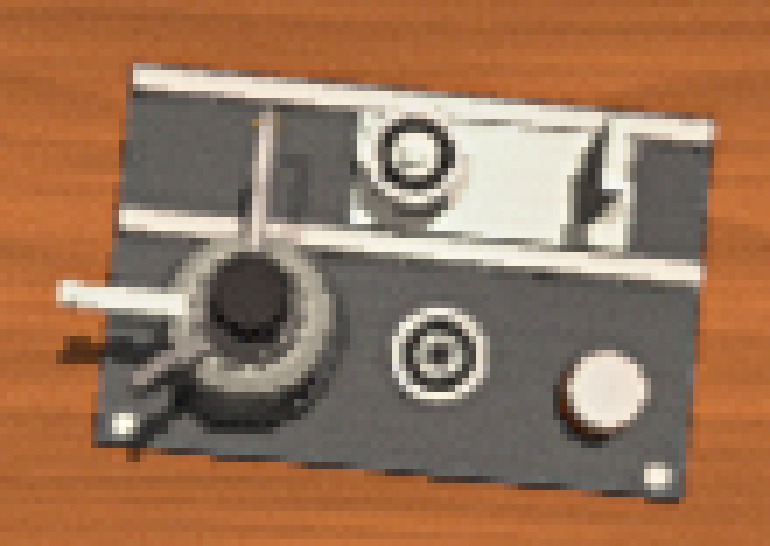

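```bash
cat > fit.py <<'E'
from h import *
from scipy.optimize import least_squares
E_=lambda x,y:((x+.5)/7+215-.5,(y+.5)/7+147-.5); D=lambda x,y:((x+.5)/6+172-.5,(y+.5)/6+175-.5)
obs=[('top',E_(133,63),(130,70,10)),('top',E_(716,120),(130,-220,10)),('top',E_(683,500),(-60,-220,10)),('top',E_(93,443),(-60,70,10)),
('top',E_(252,288),(0,0,196)),('scene',D(547,85),(0,0,196)),('scene',D(620,592),(130,70,0)),('scene',D(705,262),(-60,70,10)),
('scene',D(175,155),(-60,-220,10)),('scene',D(35,455),(130,-220,0)),('top',E_(68,292),(0,80,123)),('scene',D(722,225),(0,80,123)),('scene',D(497,295),(85,0,113)),('top',E_(265,118),(85,0,113))]
def W(p,P):
    c,s=np.cos(p[2]),np.sin(p[2]);P=np.array(P,float)/1000
    return np.array([p[0]+c*P[0]-s*P[1],p[1]+s*P[0]+c*P[1],P[2]])
if __name__=='__main__':
    fun=lambda p:np.concatenate([proj(n,W(p,P))[0]-uv for n,uv,P in obs])
    r=least_squares(fun,[.52,0,-.1],loss='soft_l1');p=r.x;print(p,fun(p).reshape(-1,2).round(1).tolist())
    for name,uvs in dict(cap=[('top',E_(252,288)),('scene',D(547,85))],tip=[('top',E_(265,118)),('scene',D(497,295))],mark=[('top',E_(68,292)),('scene',D(722,225))],bear=[('top',E_(413,155)),('scene',D(348,350))],post=[('top',E_(620,140)),('scene',D(155,235))],tab=[('top',E_(145,380)),('scene',D(652,92))]).items():
        q,e=tri([ray(n,u) for n,u in uvs]);c,s=np.cos(p[2]),np.sin(p[2]);d=q[:2]-p[:2];print(name,q.round(4),np.round(e,4),'st',np.round([c*d[0]+s*d[1],-s*d[0]+c*d[1]],4))
E
python3 fit.py
```

```text
[ 0.52255573 -0.00471084 -0.08934542] [[0.1, -0.5], [0.2, -0.3], [0.3, 0.1], [0.0, -0.2], [-0.2, 0.3], [0.5, -1.0], [0.3, 0.7], [0.5, 0.4], [-0.2, -0.6], [0.3, 0.1], [0.8, -0.1], [-0.5, -0.8], [0.4, 8.2], [0.4, 1.4]]
cap [ 0.5238 -0.0056  0.1932] [0.0003 0.0003] st [ 0.0013 -0.0008]
tip [ 0.606  -0.012   0.1476] [0.0015 0.0015] st [0.0838 0.0002]
mark [0.5296 0.0772 0.12  ] [0.0006 0.0006] st [-0.0003  0.0822]
bear [ 0.6008 -0.0822  0.082 ] [0.0015 0.0015] st [ 0.0848 -0.0702]
post [ 0.598  -0.1691  0.1446] [0.0012 0.0012] st [ 0.0898 -0.157 ]
tab [0.4869 0.0392 0.1563] [0.002 0.002] st [-0.0394  0.0405]
```

Both views agree on the station pose: cap, mark and bearing triangulate to within 3 mm of their stated heights. The carriage is at about -0.070 m and the collar at about -0.8 rad. Next I'll write a helper that turns station targets into tool shifts.

```bash
cat > go.py <<'E'
from fit import *
import sys
S=[0.5226,-0.0047,-0.0893]
def delta(x,y,z,yaw):  # station mm; yaw deg of tool x in station
    s=robot.get_state();Rm=R.from_quat(s['tcp_rot']);t=W(S,(x,y,z))
    Rt=R.from_euler('z',np.degrees(S[2])+yaw,degrees=True)*R.from_euler('x',180,degrees=True)
    print(np.round(Rm.inv().apply(t-s['ee_pos']),4).tolist(),np.round((Rm.inv()*Rt).as_rotvec(degrees=True),2).tolist())
def where():
    s=robot.get_state();d=s['ee_pos'][:2]-S[:2];c,q=np.cos(S[2]),np.sin(S[2])
    print('t',s['time_s'],'st',np.round([1e3*(c*d[0]+q*d[1]),1e3*(-q*d[0]+c*d[1]),1e3*s['ee_pos'][2]],1),'F',s['wrist_force'].round(1),'q',s['joint_positions'].round(2),s['grip_width'])
if __name__=='__main__':
    where()
    for a in sys.argv[1:]: delta(*map(float,a.split(',')))
E
python3 go.py 85,-210,280,0
```

```text
t 0.15 st [-406.4  622.9  233.8] F [-0.1  0.2 -0.4] q [ 1.6   0.36  0.01 -0.   -1.22 -0.29] 1.0021725286994796
[0.6257, 0.7375, -0.0452] [0.07, 0.0, -9.78]
```

{"api": "play_rows", "payload": {
  "deltas": [
    [0.02,0.03,-0.045,0,0,0],
    [0.06,0.07,-0.05,0,0,-1],
    [0.1,0.12,-0.05,0,0,-2],
    [0.14,0.165,-0.05,0,0,-3],
    [0.18,0.212,-0.05,0,0,-4],
    [0.22,0.26,-0.05,0,0,-5],
    [0.26,0.306,-0.05,0,0,-6],
    [0.3,0.353,-0.05,0,0,-7],
    [0.34,0.4,-0.05,0,0,-8],
    [0.38,0.448,-0.05,0,0,-9],
    [0.42,0.495,-0.05,0,0,-9.8],
    [0.46,0.54,-0.05,0,0,-9.8]
  ],
  "claw": 1,
  "newtons": 20
}}

```text
time_s: 1.65
ee_pos: [0.4796, 0.01, 0.2849]
tcp_rot: [0.999, -0.044, 0.0, 0.0]
wrist_force: [1.2, 0.6, 0.4]
grip_width: 0.007
```

```bash
python3 go.py 85,-210,280,0 85,-210,118,0
```

```text
t 1.65 st [-44.2  10.8 284.9] F [1.2 0.6 0.4] q [ 0.43 -0.   -0.32  0.   -1.25  1.05] 0.006607651879384082
[0.129, 0.2209, 0.0051] [0.04, -0.04, 0.04]
[0.1289, 0.2207, 0.1671] [0.04, -0.04, 0.04]
```

{"api": "play_rows", "payload": {
  "deltas": [
    [0.026,0.044,0,0,0,0],
    [0.052,0.088,0,0,0,0],
    [0.078,0.132,0,0,0,0],
    [0.104,0.176,0,0,0,0],
    [0.129,0.221,0.005,0,0,0],
    [0.129,0.221,0.06,0,0,0],
    [0.129,0.221,0.115,0,0,0],
    [0.129,0.221,0.167,0,0,0],
    [0.129,0.221,0.167,0,0,0]
  ]
}}

```text
time_s: 2.78
ee_pos: [0.5854, -0.2214, 0.1139]
tcp_rot: [0.999, -0.045, -0.004, -0.0]
wrist_force: [-0.5, -0.0, 0.3]
grip_width: 0.001
```

```bash
python3 - <<'E'
from go import *
where()
s,w=save('wrist','f.png');s2,a=save('scene','f2.png')
a=cv2.resize(a[175:275,172:302],(624,480),interpolation=3)
for P in [(0,0,196),(85,0,113),(0,80,123),(85,-70,83)]: print(P,proj('wrist',W(S,P),s).round(1).tolist())
cv2.imwrite('pics/f3.png',np.vstack([cv2.resize(w,(400,300)),cv2.resize(a,(400,300))])[:,:,::-1])
E
```

```text
t 2.775 st [  81.9 -210.2  113.9] F [-0.5 -0.   0.3] q [-0.05  0.38 -0.25  0.   -0.95  1.53] 0.0011700020305281875
(0, 0, 196) [[-411.3, 623.2]]
(85, 0, 113) [[-176.2, 249.1]]
(0, 80, 123) [[-299.7, 407.7]]
(85, -70, 83) [[17.2, 223.2]]
```

View pics/f3.png

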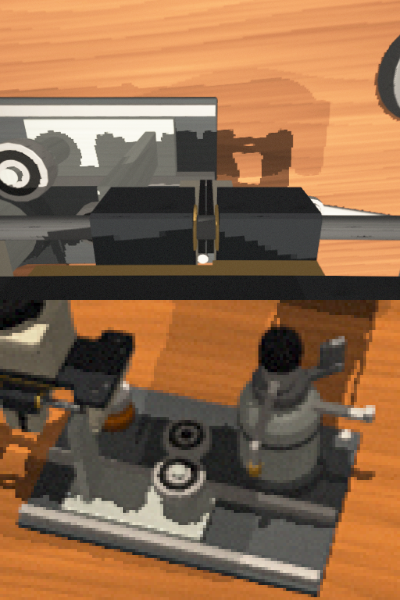

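{"api": "play_rows", "payload": {
  "deltas": [
    [0.003,-0.01,0,0,0,0],
    [0.003,-0.02,0,0,0,0],
    [0.003,-0.03,0,0,0,0],
    [0.003,-0.038,0,0,0,0],
    [0.003,-0.046,0,0,0,0],
    [0.003,-0.054,0,0,0,0],
    [0.003,-0.062,0,0,0,0],
    [0.003,-0.07,0,0,0,0],
    [0.003,-0.077,0,0,0,0],
    [0.003,-0.083,0,0,0,0],
    [0.003,-0.086,0,0,0,0],
    [0.003,-0.087,0,0,0,0]
  ]
}}

```text
time_s: 4.38
ee_pos: [0.6, -0.1355, 0.1192]
tcp_rot: [0.999, -0.044, 0.0, 0.001]
wrist_force: [0.3, -2.0, 2.2]
grip_width: 0.004
```

```bash
python3 - <<'E'
from go import *
where()
s,w=save('wrist','g.png');s2,a=save('scene','g2.png');_,b=save('top','g3.png')
for c in(-5,0): print([proj(n,W(S,P)).round(1).tolist() for n in('scene','top') for P in[(85,c,83)]])
for n in('scene','top'):print(proj(n,W(S,(85,0,113))).round(1))
cv2.imwrite('pics/g4.png',np.hstack([cv2.resize(a[190:260,192:292],(400,280),interpolation=3),cv2.resize(b[147:217,225:325],(400,280),interpolation=3)])[:,:,::-1])
E
```

```text
t 4.375 st [  88.7 -123.3  119.2] F [ 0.3 -2.   2.2] q [ 0.1   0.36 -0.28  0.   -0.94  1.39] 0.003956989025343786
[[[253.1, 238.0]], [[254.3, 166.5]]]
[[[254.9, 238.4]], [[252.8, 166.4]]]
[[254.9 231.9]]
[[252.9 164.8]]
```

View pics/g4.png

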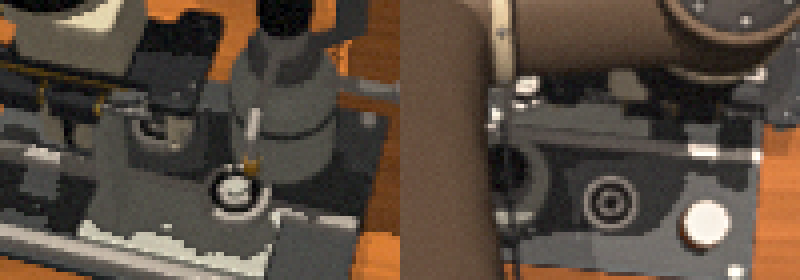

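The bearing is at about (251.2,237.2) in the scene view, against a predicted (254.9,238.4) when under the spout, so it's roughly 9–10 mm short. The finger contact position also gives -9. I'll push on and then lift to measure.

{"api": "play_rows", "payload": {
  "deltas": [
    [0,-0.003,0,0,0,0],
    [0,-0.006,0,0,0,0],
    [0,-0.008,0,0,0,0],
    [0,-0.009,0,0,0,0],
    [0,-0.009,0,0,0,0]
  ]
}}

```text
time_s: 5.15
ee_pos: [0.6004, -0.1264, 0.1188]
tcp_rot: [0.999, -0.044, 0.0, 0.001]
wrist_force: [1.2, -0.8, 0.7]
grip_width: 0.003
```

```bash
python3 go.py
```

```text
t 5.15 st [  88.3 -114.2  118.8] F [ 1.2 -0.8  0.7] q [ 0.11  0.35 -0.28  0.   -0.94  1.37] 0.0027571143099597993
```

{"api": "play_rows", "payload": {
  "deltas": [
    [0,0.03,0,0,0,0],
    [0,0.06,0,0,0,0],
    [0,0.075,-0.04,0,0,0],
    [0,0.075,-0.09,0,0,0],
    [0,0.075,-0.14,0,0,0],
    [-0.01,0.075,-0.15,0,0,0],
    [-0.01,0.075,-0.15,0,0,0]
  ]
}}

```text
time_s: 6.02
ee_pos: [0.5834, -0.1996, 0.2694]
tcp_rot: [0.999, -0.044, 0.001, 0.0]
wrist_force: [-0.7, 0.4, -0.2]
grip_width: 0.004
```

```bash
python3 - <<'E'
from go import *
where()
s,w=save('wrist','i.png');s2,a=save('scene','i2.png');_,b=save('top','i3.png')
print(view('wrist',s)[1])
for n in('scene','top','wrist'):print(n,[proj(n,W(S,P),s).round(1).tolist() for P in [(85,0,83),(85,0,113),(85,-88,140),(0,0,196),(-37,37,149),(0,80,123)]])
cv2.imwrite('pics/i4.png',np.hstack([cv2.resize(w,(400,300)),cv2.resize(a[185:260,202:302],(400,300),interpolation=3)])[:,:,::-1])
E
```

```text
t 6.025 st [  77.9 -188.7  269.4] F [-0.7  0.4 -0.2] q [-0.01  0.24 -0.07  0.   -1.25  1.5 ] 0.00442067041000929
[[-8.76791205e-02 -9.96148729e-01  2.83948769e-04 -1.47529032e-01]
 [-9.51231972e-01  8.38102554e-02  2.96872996e-01  5.23993397e-01]
 [-2.95753456e-01  2.57594621e-02 -9.54916930e-01  6.02024896e-01]
 [ 0.00000000e+00  0.00000000e+00  0.00000000e+00  1.00000000e+00]]
scene [[[254.9, 238.4]], [[254.9, 231.9]], [[222.5, 218.8]], [[263.3, 187.8]], [[279.4, 192.1]], [[291.4, 211.3]]]
top [[[252.8, 166.4]], [[252.9, 164.8]], [[280.7, 166.2]], [[250.4, 188.0]], [[237.2, 200.3]], [[225.1, 188.1]]]
wrist [[[74.8, 158.3]], [[57.4, 165.2]], [[144.2, 172.9]], [[13.5, 300.4]], [[17.3, 303.9]], [[-17.6, 254.1]]]
```

View pics/i4.png

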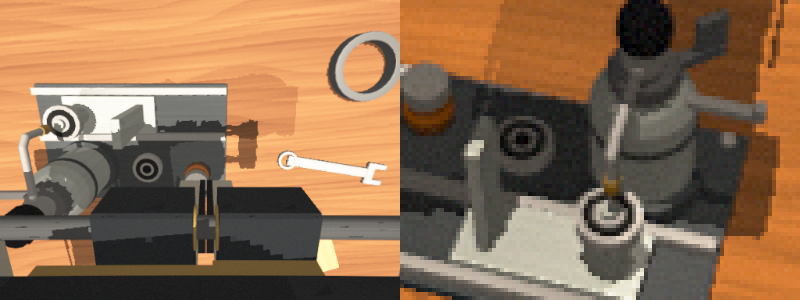

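{"api": "play_rows", "payload": {
  "deltas": [
    [0.004,-0.04,0,0,0,0],
    [0.007,-0.08,0,0,0,0],
    [0.007,-0.12,0,0,0,0],
    [0.007,-0.15,0,0,0,0],
    [0.007,-0.15,0,0,0,0],
    [0.007,-0.15,0,0,0,0]
  ]
}}

```text
time_s: 6.92
ee_pos: [0.6031, -0.051, 0.2659]
tcp_rot: [0.999, -0.044, -0.002, 0.001]
wrist_force: [-0.4, -0.5, 0.1]
grip_width: 0.002
```

```bash
python3 - <<'E'
from go import *
where()
s,w=save('wrist','j.png')
print([proj('wrist',W(S,P),s).round(1).tolist() for P in [(85,0,83),(85,0,113),(85,-88,140),(0,0,196),(-37,37,149),(0,80,123)]])
np.save('j.npy',s,allow_pickle=True)
u,v=proj('wrist',W(S,(85,0,83)),s)[0].astype(int)
print(u,v);cv2.imwrite('pics/j2.png',cv2.resize(w[v-75:v+75,u-100:u+100],(800,600),interpolation=3)[:,:,::-1])
E
```

```text
t 6.925 st [ 84.3 -39.  265.9] F [-0.4 -0.5  0.1] q [ 0.24  0.23 -0.1  -0.   -1.25  1.25] 0.0017276647046015503
[[[224.3, 164.6]], [[220.8, 172.4]], [[321.7, 180.8]], [[211.9, 309.0]], [[180.7, 310.5]], [[139.3, 260.5]]]
224 164
```

View pics/j2.png

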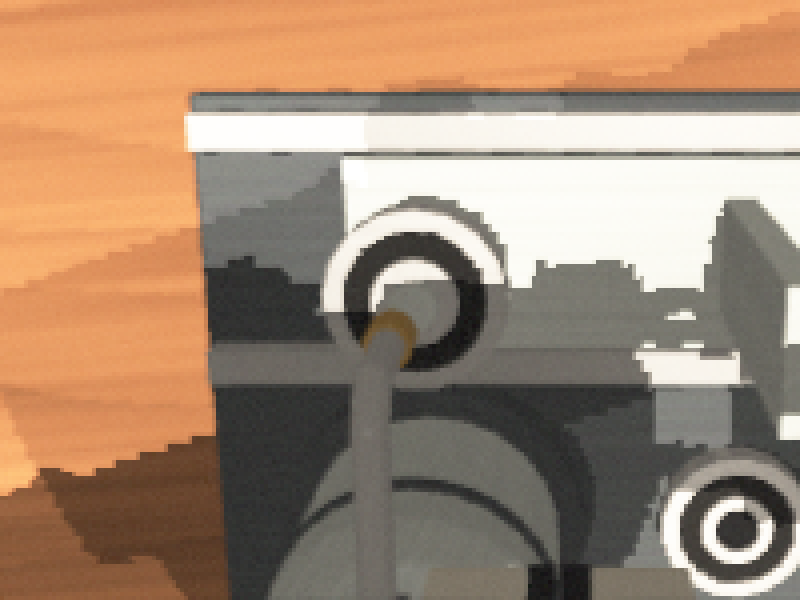

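Wrist view: the bearing ring centre is at (227.5,164.4), against (224.3,164.6) if aligned. The spout end at (221.1,172) matches its prediction of (220.8,172.4). So the bearing is still about 3.2 mm short, and I need to push 3.2 mm past the last contact, to a finger centre of -111.

```bash
python3 go.py 87,-150,268,0 87,-150,118,0 87,-111,118,0
```

```text
t 6.975 st [ 84.4 -39.3 266.2] F [-0.3  0.5  0.3] q [ 0.24  0.23 -0.1  -0.   -1.25  1.25] 0.005543533900776418
[0.0025, 0.1107, -0.0017] [0.07, 0.22, 0.05]
[0.0031, 0.1105, 0.1483] [0.07, 0.22, 0.05]
[0.0031, 0.0715, 0.1483] [0.07, 0.22, 0.05]
```

{"api": "play_rows", "payload": {
  "deltas": [
    [0.003,0.04,0,0,0,0],
    [0.003,0.08,0,0,0,0],
    [0.003,0.111,0.01,0,0.2,0],
    [0.003,0.111,0.06,0,0.2,0],
    [0.003,0.111,0.11,0,0.2,0],
    [0.003,0.111,0.148,0,0.2,0],
    [0.003,0.111,0.148,0,0.2,0],
    [0.003,0.1,0.148,0,0.2,0],
    [0.003,0.09,0.148,0,0.2,0],
    [0.003,0.082,0.148,0,0.2,0],
    [0.003,0.077,0.148,0,0.2,0],
    [0.003,0.077,0.148,0,0.2,0]
  ]
}}

```text
time_s: 8.48
ee_pos: [0.5989, -0.1279, 0.1186]
tcp_rot: [0.999, -0.044, 0.0, 0.001]
wrist_force: [0.2, -0.4, -0.5]
grip_width: 0.006
```

```bash
python3 go.py 87,-111,118,0
```

```text
t 8.475 st [  87.  -115.9  118.6] F [ 0.2 -0.4 -0.5] q [ 0.11  0.35 -0.28  0.   -0.94  1.37] 0.006168146812460549
[0.0, -0.0049, 0.0006] [0.07, -0.01, 0.1]
```

Now push 5 mm, then retreat and go back to the same viewing pose.

{"api": "play_rows", "payload": {
  "deltas": [
    [0,-0.002,0,0,0,0],
    [0,-0.004,0,0,0,0],
    [0,-0.005,0,0,0,0],
    [0,-0.005,0,0,0,0]
  ]
}}

```text
time_s: 8.98
ee_pos: [0.5993, -0.1231, 0.1186]
tcp_rot: [0.999, -0.044, -0.0, 0.001]
wrist_force: [-0.3, -2.1, -0.1]
grip_width: 0.004
```

```bash
python3 go.py
```

```text
t 8.975 st [  86.9 -111.1  118.6] F [-0.3 -2.1 -0.1] q [ 0.12  0.35 -0.28  0.   -0.94  1.37] 0.004218408730512808
```

{"api": "play_rows", "payload": {
  "deltas": [
    [0,0.025,0,0,0,0],
    [0,0.035,-0.04,0,0,0],
    [0,0.035,-0.09,0,0,0],
    [0,0.035,-0.14,0,0,0],
    [0,0.01,-0.15,0,0,0],
    [0,-0.03,-0.15,0,0,0],
    [0,-0.07,-0.15,0,0,0],
    [0,-0.072,-0.15,0,0,0],
    [0,-0.072,-0.15,0,0,0],
    [0,-0.072,-0.15,0,0,0]
  ]
}}

```text
time_s: 10.22
ee_pos: [0.6055, -0.0518, 0.2684]
tcp_rot: [0.999, -0.044, -0.0, 0.001]
wrist_force: [-0.1, 0.8, 0.4]
grip_width: 0.003
```

```bash
python3 - <<'E'
from go import *
where()
s,w=save('wrist','k.png')
print([proj('wrist',W(S,P),s).round(1).tolist() for P in [(85,0,83),(85,0,113),(85,-88,140),(0,0,196),(-37,37,149),(0,80,123)]])
u,v=proj('wrist',W(S,(85,0,83)),s)[0].astype(int)
print(u,v);cv2.imwrite('pics/k2.png',cv2.resize(w[v-40:v+185,u-150:u+150],(800,600),interpolation=3)[:,:,::-1])
E
```

```text
t 10.225 st [ 86.8 -39.5 268.4] F [-0.1  0.8  0.4] q [ 0.24  0.23 -0.09  0.   -1.25  1.25] 0.0033386295290938196
[[[224.2, 167.2]], [[220.7, 175.0]], [[320.4, 183.4]], [[211.8, 310.4]], [[180.9, 311.9]], [[139.9, 262.3]]]
224 167
```

View pics/k2.png

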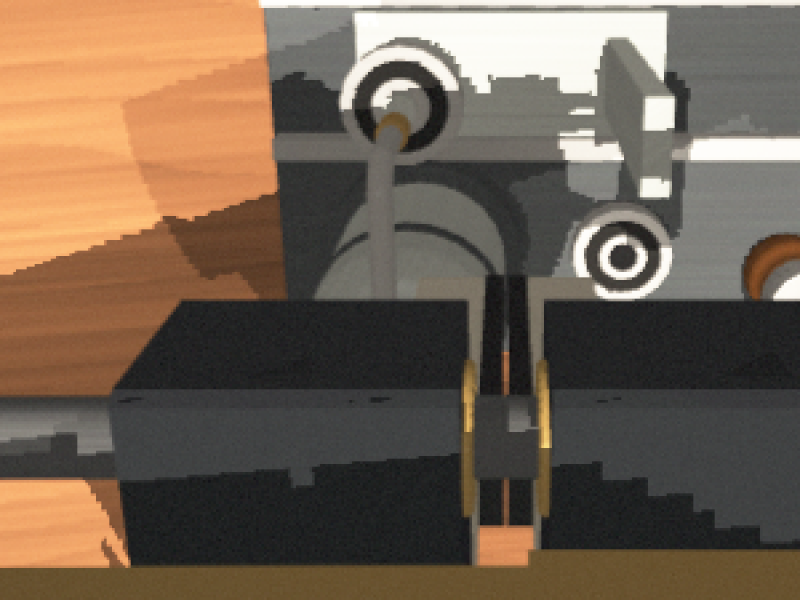

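Aligned: the bearing ring centre is at 224.2 against the predicted 224.2, and the spout tip at 221.3 against 220.7. Next is the cap.

```bash
python3 go.py 0,0,268,0 0,0,212,0 0,0,194,0
```

```text
t 10.275 st [ 86.8 -39.6 268.4] F [-0.2 -0.6  0.4] q [ 0.24  0.23 -0.09  0.   -1.25  1.25] 0.002504452599097652
[-0.0868, -0.0397, 0.0004] [0.07, 0.01, 0.04]
[-0.0867, -0.0398, 0.0564] [0.07, 0.01, 0.04]
[-0.0867, -0.0398, 0.0744] [0.07, 0.01, 0.04]
```

{"api": "play_rows", "payload": {
  "deltas": [
    [-0.03,-0.014,0,0,0,0],
    [-0.06,-0.028,0,0,0,0],
    [-0.087,-0.04,0,0,0,0],
    [-0.087,-0.04,0.02,0,0,0],
    [-0.087,-0.04,0.04,0,0,0],
    [-0.087,-0.04,0.056,0,0,0],
    [-0.087,-0.04,0.056,0,0,0],
    [-0.087,-0.04,0.056,0,0,0]
  ]
}}

```text
time_s: 11.28
ee_pos: [0.5229, -0.0046, 0.2129]
tcp_rot: [0.999, -0.044, 0.0, 0.001]
wrist_force: [-0.2, 0.2, -0.0]
grip_width: 0.006
```

```bash
python3 go.py 0,0,204,0 0,0,195,0
```

```text
t 11.275 st [3.000e-01 1.000e-01 2.129e+02] F [-0.2  0.2 -0. ] q [ 0.37  0.12 -0.35  0.   -1.09  1.11] 0.005876077909825266
[-0.0003, 0.0001, 0.0089] [0.07, -0.03, 0.02]
[-0.0003, 0.0001, 0.0179] [0.07, -0.03, 0.02]
```

{"api": "play_rows", "payload": {
  "deltas": [
    [0,0,0.004,0,0,0],
    [0,0,0.007,0,0,0],
    [0,0,0.01,0,0,0],
    [0,0,0.012,0,0,0],
    [0,0,0.014,0,0,0],
    [0,0,0.0155,0,0,0],
    [0,0,0.0165,0,0,0],
    [0,0,0.0165,0,0,0]
  ]
}}

```text
time_s: 12.28
ee_pos: [0.5231, -0.0047, 0.1971]
tcp_rot: [0.999, -0.044, 0.001, 0.001]
wrist_force: [-2.8, 1.7, 8.2]
grip_width: 0.007
```

{"api": "play_rows", "payload": {
  "deltas": [
    [0,0,0.001,0,0,0],
    [0,0,0.002,0,0,0],
    [0,0,0.0025,0,0,0],
    [0,0,0.0025,0,0,0]
  ]
}}

```text
time_s: 12.78
ee_pos: [0.5232, -0.0047, 0.1962]
tcp_rot: [0.999, -0.044, 0.001, 0.001]
wrist_force: [-6.2, 1.2, 14.3]
grip_width: 0.007
```

The tool moved only 0.9 mm of the 2.5 mm commanded, and the force rose to 14 N, past the spring's 8.5 N, so the cap is on its stop. I'll add one small squeeze and then release.

{"api": "play_rows", "payload": {
  "deltas": [
    [0,0,0.001,0,0,0],
    [0,0,0.0015,0,0,0],
    [0,0,0.0015,0,0,0]
  ]
}}

```text
time_s: 13.15
ee_pos: [0.5232, -0.0047, 0.1962]
tcp_rot: [0.999, -0.044, 0.002, 0.001]
wrist_force: [-6.4, 1.4, 14.5]
grip_width: 0.004
```

{"api": "play_rows", "payload": {
  "deltas": [
    [0,0,-0.01,0,0,0],
    [0,0,-0.04,0,0,0],
    [0,0,-0.06,0,0,0],
    [0,0,-0.06,0,0,0]
  ]
}}

```text
time_s: 13.65
ee_pos: [0.5238, -0.0044, 0.2576]
tcp_rot: [0.999, -0.044, 0.003, 0.0]
wrist_force: [-0.4, 0.9, -1.0]
grip_width: 0.006
```

```bash
python3 go.py -67,17,256,45
```

```text
t 13.65 st [  1.1   0.4 257.6] F [-0.4  0.9 -1. ] q [ 0.37  0.09 -0.29  0.   -1.19  1.11] 0.005883249133079703
[-0.0681, -0.0167, 0.0012] [0.15, -0.33, -44.89]
```

```bash
python3 go.py -61,18,256,45 -61,18,154,45
```

```text
t 13.65 st [  1.1   0.4 257.6] F [-0.4  0.9 -1. ] q [ 0.37  0.09 -0.29  0.   -1.19  1.11] 0.005883249133079703
[-0.0621, -0.0177, 0.0012] [0.15, -0.33, -44.89]
[-0.0627, -0.0177, 0.1032] [0.15, -0.33, -44.89]
```

{"api": "play_rows", "payload": {
  "deltas": [
    [-0.013,-0.004,0,0,0,-9],
    [-0.026,-0.008,0,0,0,-18],
    [-0.039,-0.012,0,0,0,-27],
    [-0.052,-0.016,0,0,0,-36],
    [-0.062,-0.018,0,0,-0.3,-45],
    [-0.062,-0.018,0.03,0,-0.3,-45],
    [-0.062,-0.018,0.06,0,-0.3,-45],
    [-0.062,-0.018,0.085,0,-0.3,-45],
    [-0.062,-0.018,0.1,0,-0.3,-45],
    [-0.062,-0.018,0.103,0,-0.3,-45],
    [-0.062,-0.018,0.103,0,-0.3,-45]
  ]
}}

```text
time_s: 15.02
ee_pos: [0.4642, 0.0188, 0.1541]
tcp_rot: [0.94, 0.342, -0.0, 0.001]
wrist_force: [-0.2, 0.7, 0.4]
grip_width: 0.002
```

```bash
cat > arc.py <<'E'
from go import *
import sys
def C(th,back,r=56):
    t=np.radians(th);return r*np.cos(t)-back*np.sin(t),r*np.sin(t)+back*np.cos(t),154,th-90
where()
for a in sys.argv[1:]:
    th,b=map(float,a.split(','));print(th,b,np.round(C(th,b),1));delta(*C(th,b))
E
python3 arc.py 135,20 135,13.5 130,13.5 125,13.5 120,13.5 115,13.5 110,13.5 105,13.5 100,13.5 97,13.5 94,13.5
```

```text
t 15.025 st [-60.3  18.2 154.1] F [-0.2  0.7  0.4] q [ 0.47  0.08 -0.55  0.   -0.94  1.8 ] 0.0024647640190071005
135.0 20.0 [-53.7  25.5 154.   45. ]
[0.0098, -0.0004, 0.0001] [0.14, 0.06, 0.11]
135.0 13.5 [-49.1  30.1 154.   45. ]
[0.0163, -0.0004, 0.0001] [0.14, 0.06, 0.11]
130.0 13.5 [-46.3  34.2 154.   40. ]
[0.0212, -0.0014, 0.0001] [0.14, 0.06, 5.11]
125.0 13.5 [-43.2  38.1 154.   35. ]
[0.0262, -0.0019, 0.0001] [0.15, 0.05, 10.11]
120.0 13.5 [-39.7  41.7 154.   30. ]
[0.0312, -0.002, 0.0001] [0.15, 0.04, 15.11]
115.0 13.5 [-35.9  45.  154.   25. ]
[0.0362, -0.0016, 0.0001] [0.15, 0.04, 20.11]
110.0 13.5 [-31.8  48.  154.   20. ]
[0.0412, -0.0008, 0.0001] [0.15, 0.03, 25.11]
105.0 13.5 [-27.5  50.6 154.   15. ]
[0.0461, 0.0004, 0.0001] [0.15, 0.02, 30.11]
100.0 13.5 [-23.   52.8 154.   10. ]
[0.0508, 0.002, 0.0001] [0.16, 0.02, 35.11]
97.0 13.5 [-20.2  53.9 154.    7. ]
[0.0536, 0.0032, 0.0001] [0.16, 0.01, 38.11]
94.0 13.5 [-17.4  54.9 154.    4. ]
[0.0563, 0.0045, 0.0001] [0.16, 0.01, 41.11]
```

Now I'll push the tab along its arc, stopping about 4° before the mark.

{"api": "play_rows", "payload": {
  "deltas": [
    [0.01,0,0,0,0,0],
    [0.016,0,0,0,0,0],
    [0.021,-0.001,0,0,0,5],
    [0.026,-0.002,0,0,0,10],
    [0.031,-0.002,0,0,0,15],
    [0.036,-0.002,0,0,0,20],
    [0.041,-0.001,0,0,0,25],
    [0.046,0,0,0,0,30],
    [0.051,0.002,0,0,0,35],
    [0.054,0.003,0,0,0,38],
    [0.056,0.0045,0,0,0,41],
    [0.056,0.0045,0,0,0,41]
  ]
}}

```text
time_s: 16.52
ee_pos: [0.5103, 0.0517, 0.1541]
tcp_rot: [1.0, -0.009, 0.0, 0.001]
wrist_force: [-0.4, 0.5, 0.3]
grip_width: 0.009
```

```bash
python3 - <<'E'
from go import *
where()
s,w=save('wrist','m.png');s2,a=save('scene','m2.png');_,b=save('top','m3.png')
print(proj('scene',[W(S,P) for P in [(0,52,166),(0,52,149),(0,80,123),(-4,52,149)]]).round(1).tolist())
cv2.imwrite('pics/m4.png',np.vstack([cv2.resize(a[170:230,232:332],(500,300),interpolation=3),cv2.resize(b[160:220,200:300],(500,300),interpolation=3)])[:,:,::-1])
E
python3 arc.py 90,13.5
```

```text
t 16.525 st [-17.3  55.1 154.1] F [-0.4  0.5  0.3] q [ 0.49  0.16 -0.46  0.   -0.95  1.07] 0.008569170477205611
[[282.1, 199.1], [281.8, 203.2], [291.4, 211.3], [282.1, 202.1]]
t 16.675 st [-17.4  54.9 154.2] F [-0.5  0.4 -0.4] q [ 0.49  0.16 -0.46  0.   -0.95  1.07] 0.0033117162062990817
90.0 13.5 [-13.5  56.  154.    0. ]
[0.0039, -0.0008, 0.0002] [0.14, -0.08, 4.18]
```

View pics/m4.png

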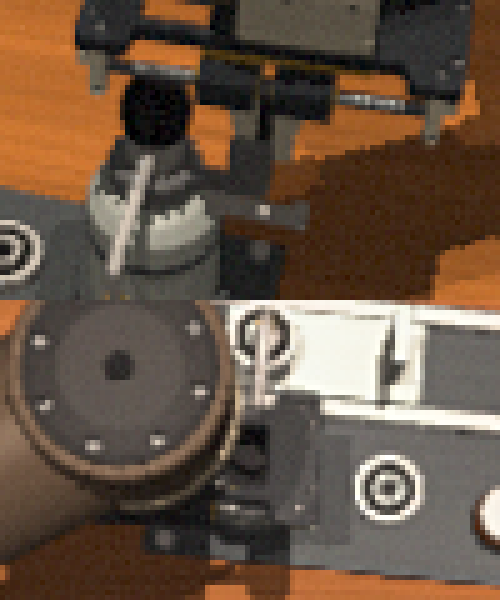

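The tab is nearly over the pointer (scene about (282,207)), and the bearing is still under the spout. Now the last 4°.

{"api": "play_rows", "payload": {
  "deltas": [
    [0.001,0,0,0,0,1],
    [0.002,0,0,0,0,2],
    [0.003,-0.001,0,0,0,3],
    [0.004,-0.001,0,0,0,4.2],
    [0.004,-0.001,0,0,0,4.2],
    [0.004,-0.001,0,0,0,4.2]
  ]
}}

```text
time_s: 17.42
ee_pos: [0.5142, 0.0524, 0.1542]
tcp_rot: [0.999, -0.045, 0.001, 0.001]
wrist_force: [0.1, -0.3, 0.1]
grip_width: 0.008
```

{"api": "play_rows", "payload": {
  "deltas": [
    [-0.02,0,0,0,0,0],
    [-0.04,0,0,0,0,0],
    [-0.045,0,-0.04,0,0,0],
    [-0.045,0,-0.08,0,0,0],
    [-0.045,0,-0.12,0,0,0],
    [-0.03,0.05,-0.12,0,0,0],
    [0,0.08,-0.12,0,0,0],
    [0.04,0.08,-0.12,0,0,0],
    [0.08,0.08,-0.12,0,0,0],
    [0.11,0.06,-0.12,0,0,0],
    [0.11,0.06,-0.12,0,0,0],
    [0.11,0.06,-0.12,0,0,0]
  ]
}}

```text
time_s: 18.92
ee_pos: [0.6181, -0.0169, 0.2742]
tcp_rot: [0.999, -0.045, 0.0, 0.001]
wrist_force: [-0.1, -0.2, 0.4]
grip_width: 0.002
```

```bash
python3 - <<'E'
from go import *
where()
s,w=save('wrist','n.png');s2,a=save('scene','n2.png');_,b=save('top','n3.png')
P=[(-4,52,166),(4,52,166),(0,40,166),(0,64,166),(0,80,123),(85,0,83)]
for n in('scene','wrist'):print(n,proj(n,[W(S,p) for p in P],s).round(1).tolist())
cv2.imwrite('pics/n4.png',np.vstack([cv2.resize(a[178:238,227:327],(500,300),interpolation=3),cv2.resize(w,(400,300)) if 0 else cv2.resize(w,(500,300))])[:,:,::-1])
E
```

```text
t 18.925 st [ 96.2  -3.7 274.2] F [-0.1 -0.2  0.4] q [ 0.29  0.24 -0.06  0.   -1.27  1.19] 0.0020180960621576367
scene [[282.5, 198.0], [281.8, 200.2], [277.7, 198.2], [286.6, 200.0], [291.4, 211.3], [254.9, 238.4]]
wrist [[199.8, 297.6], [199.3, 289.6], [213.3, 293.6], [185.8, 293.7], [179.0, 268.1], [259.5, 175.0]]
```

View pics/n4.png

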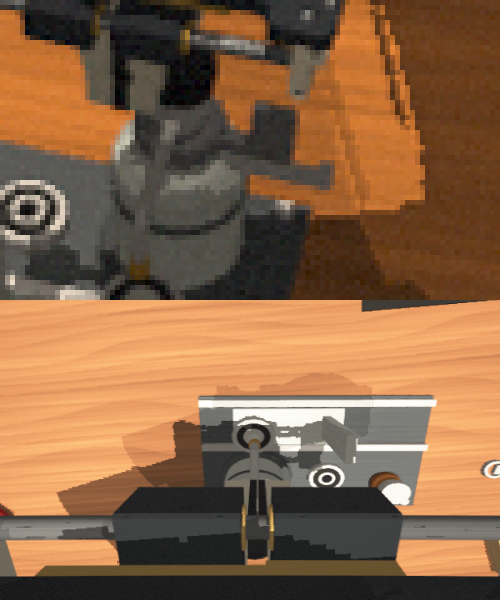

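{"api": "play_rows", "payload": {
  "deltas": [
    [-0.03,-0.01,0,0,0,0],
    [-0.06,-0.02,0,0,0,0],
    [-0.085,-0.025,0,0,0,0],
    [-0.085,-0.025,0,0,0,0],
    [-0.085,-0.025,0,0,0,0]
  ]
}}

```text
time_s: 19.7
ee_pos: [0.5356, 0.0154, 0.2755]
tcp_rot: [0.999, -0.044, 0.002, 0.001]
wrist_force: [-0.2, 0.0, 0.1]
grip_width: 0.003
```

```bash
python3 - <<'E'
from go import *
where()
s,w=save('wrist','o.png')
np.save('o.npy',s,allow_pickle=True)
for d in(-.06,0,.03):
  c,q=np.cos(-d),np.sin(-d)
  print(d,[proj('wrist',W(S,(c*x-q*y,q*x+c*y,z)),s)[0].round(1).tolist() for x,y,z in [(-4,40,166),(4,40,166),(-4,64,166),(4,64,166)]])
print('mark',proj('wrist',[W(S,(0,80,123)),W(S,(0,40,123))],s).round(1).tolist(),'cap',proj('wrist',W(S,(0,0,196)),s))
u,v=proj('wrist',W(S,(0,50,150)),s)[0].astype(int);print(u,v)
cv2.imwrite('pics/o2.png',cv2.resize(w[v-60:v+60,u-80:u+80],(800,600),interpolation=3)[:,:,::-1])
E
```

```text
t 19.7 st [ 11.1  21.2 275.5] F [-0.2  0.   0.1] q [ 0.4   0.1  -0.23  0.   -1.23  1.08] 0.0032476212174132424
-0.06 [[240.6, 209.0], [239.8, 199.7], [211.1, 210.7], [210.1, 201.4]]
0 [[240.1, 206.2], [239.9, 196.8], [210.4, 206.2], [210.0, 196.8]]
0.03 [[240.0, 204.8], [240.1, 195.4], [210.2, 204.0], [210.1, 194.6]]
mark [[199.7, 186.2], [243.0, 186.2]] cap [[292.77892256 215.33943195]]
229 195
```

View pics/o2.png

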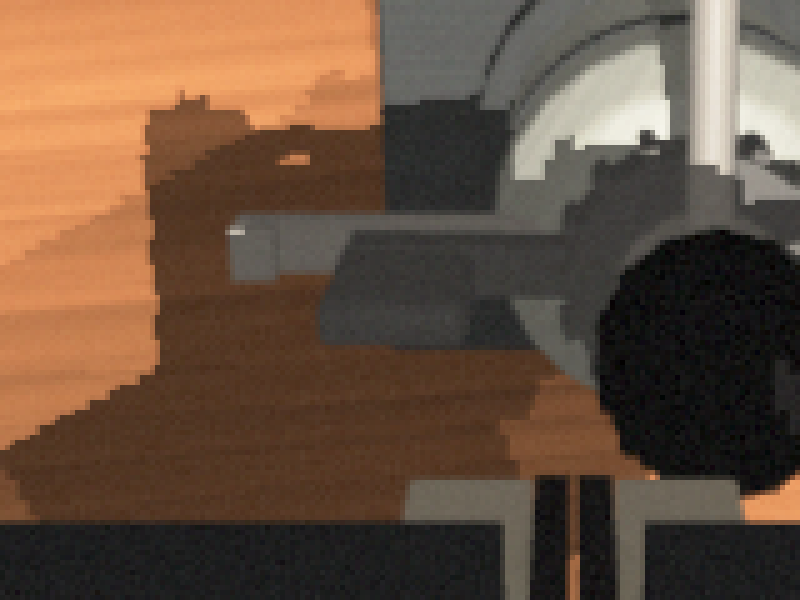

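Wrist view: the tab's top face spans about x 320–470, y 303–345 in the crop, with level edges. The pointer's end is centred at (253,248), so the arm lies over the pointer. I'll check the angle numerically from edge fits, without another picture.

```bash
python3 - <<'E'
from go import *
g=cv2.GaussianBlur(cv2.imread('pics/o.png',0),(3,1),0).astype(int)
print('tab cols 214..243, rows 180..210')
for u in range(214,244,4): print(u,g[178:210,u].tolist())
print('pointer cols'); 
for u in range(196,222,4): print(u,g[172:196,u].tolist())
E
```

```text
tab cols 214..243, rows 180..210
214 [89, 91, 93, 94, 95, 95, 94, 96, 96, 92, 89, 82, 67, 61, 56, 55, 55, 58, 58, 61, 62, 60, 61, 59, 62, 58, 60, 63, 64, 60, 64, 60]
218 [86, 92, 93, 88, 85, 77, 67, 58, 56, 53, 55, 57, 54, 54, 54, 55, 55, 58, 58, 61, 62, 61, 60, 58, 59, 58, 62, 62, 59, 61, 58, 58]
222 [87, 92, 89, 62, 55, 54, 59, 56, 54, 55, 56, 55, 54, 55, 56, 54, 56, 58, 60, 64, 65, 60, 61, 61, 61, 57, 62, 64, 60, 61, 61, 60]
226 [88, 92, 91, 61, 54, 54, 59, 55, 54, 56, 55, 53, 53, 54, 54, 54, 56, 58, 60, 65, 63, 63, 60, 63, 59, 57, 58, 63, 58, 60, 58, 61]
230 [90, 94, 91, 61, 53, 54, 60, 56, 56, 54, 56, 56, 53, 57, 54, 54, 57, 54, 61, 61, 64, 63, 61, 60, 59, 56, 48, 56, 59, 60, 59, 62]
234 [88, 93, 90, 71, 54, 52, 58, 55, 53, 54, 54, 54, 56, 52, 55, 56, 54, 56, 60, 60, 64, 62, 63, 57, 60, 58, 49, 57, 61, 61, 60, 59]
238 [90, 94, 90, 71, 53, 58, 58, 57, 55, 55, 53, 56, 54, 55, 54, 52, 54, 56, 61, 63, 67, 64, 60, 62, 59, 56, 50, 56, 61, 58, 60, 61]
242 [90, 94, 90, 71, 53, 55, 61, 61, 56, 53, 52, 51, 52, 54, 55, 53, 51, 52, 51, 53, 50, 53, 50, 51, 43, 45, 46, 59, 58, 59, 60, 60]
pointer cols
196 [57, 57, 61, 56, 58, 64, 78, 91, 120, 179, 94, 93, 94, 93, 94, 93, 93, 93, 89, 78, 66, 64, 58, 56]
200 [57, 56, 59, 58, 59, 71, 84, 86, 87, 95, 93, 96, 95, 92, 95, 95, 95, 95, 90, 78, 63, 62, 56, 59]
204 [56, 58, 60, 58, 58, 73, 85, 89, 89, 88, 88, 87, 87, 91, 88, 90, 87, 84, 75, 70, 66, 60, 59, 60]
208 [55, 59, 58, 57, 63, 71, 88, 91, 92, 94, 94, 95, 92, 95, 94, 93, 91, 84, 66, 65, 61, 57, 56, 56]
212 [59, 57, 59, 58, 60, 68, 85, 92, 94, 93, 95, 94, 95, 94, 93, 93, 91, 82, 68, 66, 61, 59, 56, 56]
216 [59, 59, 59, 59, 61, 72, 87, 93, 94, 95, 95, 95, 90, 89, 80, 74, 64, 59, 58, 55, 52, 54, 55, 58]
220 [58, 61, 58, 59, 63, 71, 87, 92, 89, 65, 56, 54, 58, 55, 54, 52, 55, 56, 54, 55, 56, 54, 58, 58]
```

```bash
python3 -c "
from go import *
where();print(robot.finish_job())"
```

```text
t 19.75 st [ 11.3  21.1 275.2] F [ 0.1 -0.1  0. ] q [ 0.4   0.1  -0.23  0.   -1.23  1.08] 0.006241117254483554
the job is handed in; nothing more can be done
None
```

The job is handed in: the carriage is under the spout, the cap was pressed fully once and released, and the lock collar is turned home. It took about 20 s of the 54 s.

- **Carriage:** I pushed it by its post in two passes, with a wrist-camera check that showed the first was about 3 mm short. At the end the bearing matched its predicted under-spout position to within about 0.6 mm.
- **Cap:** I pressed it only after that check. The tool stopped at the height expected for full travel, with the force at about 14 N against the 8.5 N spring. The wrist force was back near zero after release. I did not measure separately that the cap came back up.
- **Collar:** I pushed the tab about 45° clockwise. The last close view shows the arm over the pointer, and edge fits put it at roughly 0 to +0.02 rad, before the 0.03 stop.

Two checks were weak. The wrist force during the collar push was within noise, so the locked position rests on the camera alone. One early spout-tip pixel reading in the scene view was off by 8 px because I picked the wrong point; the close views agreed.

The arm was clear of everything at hand-in. I saw no bystander out of place in the pictures, but I did not measure them.

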